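# Latch the ice-screw rack and lock its catch

## Robot

A 6-joint arm with a two-finger parallel gripper is mounted at the origin on the work surface. World frame = base frame: x ahead of the robot, y to its left, z up, the work surface at z = 0. Lengths are in m, angles in rad, forces in N, time in s.
With the tool pointing down it reaches from about 0.25 to 0.85 m from the base axis. Payload 12.5 kg.
Tool frame: the origin (TCP) lies between the finger pads; the fingertips stand 19 mm ahead of it and the grasp point (between the pads) is the TCP (robot.tcp_to_tips is the distance from the TCP to the fingertips, in m); x points along the fingers, y is the direction in which the jaws open and shut, and the axes are right-handed (so a half turn about x gives the same grasp; the last joint's range is limited). The gripper opens to 93 mm and grips with 3 to 60 N. Pads are 15 mm wide; open, the fingers measure 128 mm over their backs; the gripper's body (75 mm by 188 mm) begins 65 mm behind the grasp point.
Start: joints at [-1.293, 0.351, 1.652, -0, 1.139, -0.085], TCP at [0.195, -0.514, 0.238] pointing down, gripper open.
Joint ranges: [-2.75, 2.75], [-0.79, 2.1], [0.01, 2.65], [-1.57, 4.71], [0.07, 3.14], [-2.87, 2.87]. Speed limits (rad/s): [2.22, 2.22, 2.79, 3.14, 3.14, 3.14].

## Interface

Orientations are given as a 3x3 rotation matrix whose columns are the frame's x, y, z axes.
In Python, from workcell import robot gives the robot as it stands.
- The arm moves only by the tool apply_moves, never from a script. Its argument "steps" is a list of rows, each a list of 5 numbers: the finger opening in mm, from 0 to 93, then the shift along the tool's x, y, z in mm, then the turn about the tool's x in rad. In form: [[fingers, tx, ty, tz, roll], ...]. A call has exactly 8 rows; each row is the pose to reach, as a shift and turn from the pose measured when the call began, along the tool's axes at that moment; what a row does not reach only later rows make up. A row lasts 1/12 s, in which the tool goes at most 41.7 mm and 7.16 degrees, less where a joint would pass 70% of its speed; a pose out of reach is approached as far as the arm can. A call with a gripper value outside its range is refused whole. The fingers move at their own pace and stop on an object; "force" is the grip in N (left out, the last holds). Time passes only in rows, so rows that repeat a pose let the fingers close, or fill a call up. It gives the time, the measured TCP pose, the force and the opening at its end, in the units of the state.
- robot.read_state(): the state, without advancing time (a new reading comes with each control period).
- robot.capture(name): name is "scene" or "top" or "wrist"; returns a dict with "img" (480x640x3 uint8, red, green, blue), "vfov" (degrees; the focal length in pixels is half the picture's height over the tangent of half this angle, whatever the lens; pixels are square), "cx", "cy" (the principal point, pixels), "R" (3x3) and "t" (3): a world point X has camera coordinates R X + t. Camera axes: x right, y down, z forward; pixel columns grow to the right and rows downward; lengths in m; the calibration is good to about 2 mm. A picture is of the moment at which its call begins. There is no depth.
- robot.hand_in(): hands the job in, once; it reports no verdict.
The state is a dict: "t": time; "joint_pos": joint angles; "joint_velocities": joint speeds; "joint_efforts": joint torques, N m; "position": TCP position; "eef_rot": TCP orientation; "contact_force": force on the tool from outside, world axes, zero at the start; "torque": the same for the moment, N m; "grip_width": finger opening in m.
Only numpy, scipy, OpenCV 4.12 (cv2) and the standard library are available. Lean on these libraries where they do the work, as an engineer would, in place of code of your own. Each camera call takes 0.05 s, during which the arm holds its last target. There are 200 camera calls.

## Task

Close the ice-screw rack on the bench: swing the sprung flat bar down over the screw and press it gently, with no more than about 40 N (4 kg), until the spring catch snaps over its end and holds it down by itself. Then turn the wing knob on the catch case clockwise (seen from above) as far as it will go. Leave the screw lying in the rack, and leave the headlamp, pulley and jar beside the rack where they are.

Things in the scene. Friction and masses are not known exactly. Their poses are not given: they have to be found in the camera images.
- rack: Plywood board 350 x 150 x 18 mm screwed to the bench, carrying bar, catch, knob. Origin: centre of its underside, on the bench. Its x axis runs lengthwise from the bar's hinge (at the -x end) to the grey catch case (+x end), z up. The case is a grey box from x = 95 to 175 mm, 90 mm wide, its top 92 mm above the bench.
- bar (a joint): Angle of the flat aluminium bar (200 mm from hinge axis to end, 30 mm wide, 6 mm thick), rad: 0 level, positive with its end raised; starts standing, at 1.1 to 1.3, leaning towards the catch. A spring raises it (1 to 2 N at the end) whenever the catch does not hold it. Latched it reads -0.05 to 0.06, by the catch's height; a few mm below the click the stiff rest pad is met.
- bar_hinge (a point): Middle of the bar's hinge axis, at rack x = -140 mm, y = 0, 56 mm above the bench. The axis is parallel to the rack's y axis; the bar swings in the rack's x-z plane.
- bar_tip (a point): Centre of the bar's free end, 200 mm from the hinge axis, in the middle of the bar's thickness. It comes to lie at rack x = 60 mm.
- knob (a joint): Angle of the wing knob, rad: 0 with the wing along the rack's x axis, growing clockwise seen from above; end stops at 0 and at 2.2 (fully clockwise, locked). Starts between 0 and 0.6; stays where it is left; needs about 0.1 N m.
- knob_grip (a point): On the knob's upright axis, at the height to grip, at rack x = 145 mm, y = 0, 118 mm above the bench. The knob is a steel wing 70 mm long, 14 mm thick, 30 mm high (its underside 100 mm, its top 130 mm above the bench) on a round neck on top of the catch case.
- ice_screw: Titanium ice screw, a tube 18 mm in diameter and 160 mm long with a flat hanger at one end, lying crosswise (along the rack's y) in a slot of the rack under the bar, at rack x about -45 mm; its top is 44 mm above the bench. Origin: under the middle of the tube.
- headlamp: Black plastic headlamp, 52 x 86 x 42 mm, standing on the bench beside the rack on the +y side. Origin: centre of its underside.
- pulley: Silver aluminium pulley lying flat on the bench, about 94 x 68 x 34 mm, on the -y side of the rack. Origin: underside, on the sheave's axis.
- jar: Empty glass jar with a steel twist cap, 72 mm in diameter, 110 mm high, standing on the bench on the -y side of the rack. Origin: centre of its underside.
- catch_foot (a point): Point on the board (18 mm above the bench) under the spring catch, at rack x = 60, y = 0. The catch: a 28 mm wide steel bolt with a sloped top, up to 90 mm above the bench; the bar's end pushes it aside (10 to 15 N) and it springs back over the bar, above a rubber rest pad. Its bracket is set anywhere within a 20 mm range of heights, not measured: find the latched depth by feel.

How it is judged:
By the outcome, as a careful person would: the job done as asked, in the order asked, and still so for the second after the job is handed in, with the robot touching nothing.
It also fails if it takes over 64 s, if anything falls off the work surface, if the arm or the gripper's body presses on something with over 40 N, if the wrist force passes 120 N, or if a joint passes its speed limit or range.

## Working session

There is one attempt and no reset: what is moved stays moved. The work goes in short steps, Python scripts to look and compute and a tool call to move; the robot and the scene stay as the last step left them, time stands still between calls to the robot, and variables do not carry over. Pictures are saved under pics/ and viewed, about 8 in all and at most 12, crops included, and the job is handed in when it is done.

Besides the shell and the picture viewer there is one more tool, called after "Emit:" as name([rows], argument=value, ...), one row to a line, values as JSON. apply_moves: Moves the arm, as the interface text tells. Its arguments: {"type":"object","properties":{"steps":{"type":"array"},"force":{"type":"number"}},"required":["steps"]}

```bash
mkdir -p pics; cat > h.py <<'E'
import numpy as np, cv2, pickle
from workcell import robot
def cap(n,f):
    c=robot.capture(n); cv2.imwrite(f'pics/{f}.png',cv2.cvtColor(c['img'],cv2.COLOR_RGB2BGR)); pickle.dump(c,open(f'pics/{f}.pkl','wb')); return c
def ld(f): return pickle.load(open(f'pics/{f}.pkl','rb'))
def proj(c,X):
    f=240/np.tan(np.radians(c['vfov'])/2); p=np.asarray(X)@np.array(c['R']).T+c['t']; return p[...,:2]/p[...,2:]*f+[c['cx'],c['cy']]
def ray(c,uv,z):
    f=240/np.tan(np.radians(c['vfov'])/2); R=np.array(c['R']); o=-R.T@np.array(c['t'])
    d=R.T@np.array([(uv[0]-c['cx'])/f,(uv[1]-c['cy'])/f,1]); return o+d*(z-o[2])/d[2]
E
python3 - <<'E'
from h import *
for n in('top','scene'):
    c=cap(n,n+'0'); print(n,c['vfov'],-np.array(c['R']).T@c['t'])
s=robot.read_state(); print(s['t'],s['position'],s['eef_rot'],s['contact_force'])
E
```

```text
top 48.27634416565243 [ 0.51018669 -0.02378463  0.79903653]
scene 54.19415920038274 [ 0.94158108 -0.11332953  0.66338875]
0.1 [ 0.19512212 -0.51390785  0.23715641] [[-3.16000038e-04  3.54896371e-01 -9.34905592e-01]
 [ 1.02333862e-03 -9.34905034e-01 -3.54896505e-01]
 [-9.99999426e-01 -1.06887231e-03 -6.77491358e-05]] [-0.10962507 -0.76805454 -0.21801014]
```

View pics/top0.png

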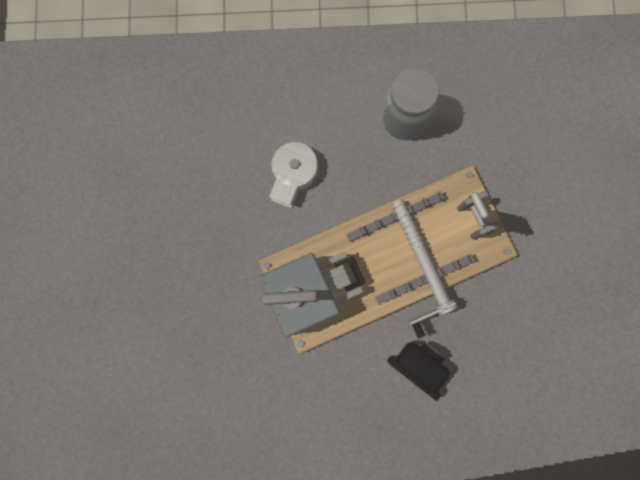

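View pics/scene0.png

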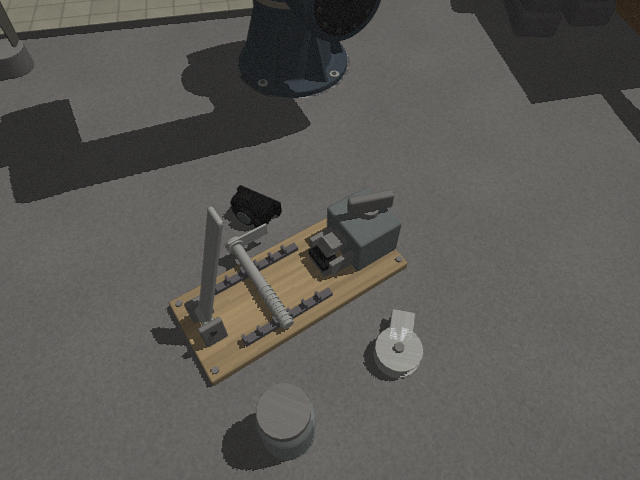

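The top view shows the board corners at about (474,167), (517,254), (300,351) and (260,262), and the knob wing from (264,298) to (328,295). The scene view shows the standing bar's end at about (214,212).

```bash
cat >> h.py <<'E'
def rack():
    d=np.load('rack.npy'); return d[:2],d[2]
def w(p):
    (o,a)=rack(); p=np.asarray(p,float); c,s=np.cos(a),np.sin(a); return np.stack([o[0]+c*p[...,0]-s*p[...,1],o[1]+s*p[...,0]+c*p[...,1],p[...,2]],-1)
E
python3 - <<'E'
from h import *
from scipy.optimize import least_squares
c=ld('top0'); s=ld('scene0')
P=[ray(c,u,.018)[:2] for u in[(474,167),(517,254),(300,351),(260,262)]]; P=np.array(P); print(P)
print(np.linalg.norm(np.roll(P,-1,0)-P,axis=1))
S=[ray(s,u,.018)[:2] for u in[(170,304),(211,381),(406,263)]]; print(np.array(S))
o=P.mean(0); v=(P[2]+P[3]-P[0]-P[1]); a=np.arctan2(v[1],v[0])
np.save('rack.npy',[*o,a]); print(o,a)
k=[ray(c,u,.13)[:2] for u in[(264,298),(328,295)]]; print('wing',k, 'knob expect',w([.145,0,.13]))
d=k[1]-k[0]; print('knob',-(np.arctan2(d[1],d[0])-a))
for q in(1.1,1.15,1.2,1.25,1.3):
    t=w([-.14+.2*np.cos(q),0,.056+.2*np.sin(q)]); print(q,t,proj(c,t),proj(s,t))
print(proj(c,w([[.145,0,.13],[.06,0,.09],[-.14,0,.056]])),proj(s,w([[.145,0,.13],[.06,0,.09],[-.14,0,.056]])))
print(ray(c,(415,90),.11),ray(c,(295,165),.03),ray(c,(420,370),.03), robot.tcp_to_tips)
E
python3 -c "
import cv2;a=cv2.imread('pics/scene0.png')[180:360,150:420];b=cv2.imread('pics/top0.png')[150:360,240:530]
cv2.imwrite('pics/cr.png',cv2.vconcat([cv2.resize(a,(600,400),interpolation=2)[:300],cv2.resize(b,(600,300),interpolation=2)]))"
```

```text
[[ 0.70817096 -0.22990736]
 [ 0.5771585  -0.28393159]
 [ 0.446722    0.03403138]
 [ 0.5767121   0.08993791]]
[0.14171408 0.34367737 0.14150254 0.34580692]
[[ 0.58085248 -0.28100483]
 [ 0.71140971 -0.22721795]
 [ 0.58110809  0.09223731]]
[ 0.57719089 -0.09746742] 1.9604222524456518
wing [array([0.52198181, 0.06925257]), array([ 0.5234751 , -0.01069159])] knob expect [0.52211374 0.03666501 0.13      ]
knob 3.5125414890359608
1.1 [ 0.59590982 -0.14305466  0.23424147] [448.9452281  220.92902619] [240.85067228 210.23706548]
1.15 [ 0.59933666 -0.15140023  0.23855279] [457.5857701  216.81312198] [233.26594985 211.3767227 ]
1.2 [ 0.60284106 -0.15993469  0.24240782] [466.42810649 212.63263361] [225.40521764 212.87025089]
1.25 [ 0.60641427 -0.16863672  0.24579692] [475.43192591 208.40722782] [217.29322037 214.72347075]
1.3 [ 0.61004735 -0.17748456  0.24871164] [484.55442005 204.1575285 ] [208.95788542 216.94009239]
[[290.04783741 297.16367993]
 [351.56229955 271.45493453]
 [482.07672361 214.61271594]] [[368.87440392 195.93784331]
 [320.73934982 237.73815791]
 [202.2170245  316.23774428]]
[ 0.79249168 -0.13399725  0.11      ] [0.71745956 0.03441351 0.03      ] [ 0.41737786 -0.13449159  0.03      ] 0.019
```

Emit:
apply_moves([
  [0,-2,-3,-20,-0.1],
  [0,-4,-7,-55,-0.22],
  [0,-6,-12,-92,-0.34],
  [0,-8,-17,-130,-0.46],
  [0,-10,-22,-168,-0.58],
  [0,-12,-27,-206,-0.7],
  [0,-14,-31,-244,-0.82],
  [0,-15,-35,-275,-0.94],
], force=30)

```text
t: 0.77
position: [0.4418, -0.382, 0.2522]
eef_rot: [[-0.0, 0.966, -0.258], [0.001, -0.258, -0.966], [-1.0, -0.001, -0.001]]
contact_force: [0.3, 0.5, 0.5]
grip_width: 0.0444
```

```bash
cat >> h.py <<'E'
def go(rx,ry,z,jaw):
    """tool-axis shift (mm) and roll to put TCP at rack (rx,ry), z, jaw axis at world angle jaw"""
    s=robot.read_state(); R=np.array(s['eef_rot']); d=R.T@(w([rx,ry,z])-s['position'])*1000
    a=np.arctan2(R[1,1],R[0,1]); r=(a-jaw+np.pi/2)%np.pi-np.pi/2
    rxh=R.T@w([1,0,0])-R.T@w([0,0,0])
    print('shift',d.round(1),'roll',round(r,3),'rackx in tool',rxh.round(3),'t',round(s['t'],2),'F',np.round(s['contact_force'],1),'j6',round(s['joint_pos'][5],2))
    p=s['position']; o,an=rack(); e=np.array(p[:2])-o; print('rack pos',(np.array([np.cos(an)*e[0]+np.sin(an)*e[1],-np.sin(an)*e[0]+np.cos(an)*e[1],p[2]])*1000).round(1))
E
python3 -c "
from h import *
go(-.19,0,.25,.39)"
```

```text
shift [   2.3  172.4 -158.7] roll -0.651 rackx in tool [ 0.001 -0.606 -0.796] t 0.77 F [0.3 0.5 0.5] j6 -0.53
rack pos [-211.8  233.3  252.2]
```

Emit:
apply_moves([
  [0,0,15,-14,-0.1],
  [0,0,42,-39,-0.22],
  [0,1,70,-65,-0.34],
  [0,1,98,-90,-0.46],
  [0,2,126,-116,-0.58],
  [0,2,150,-138,-0.65],
  [0,2,167,-154,-0.65],
  [0,2,172,-159,-0.65],
])

```text
t: 1.43
position: [0.6513, -0.2705, 0.2492]
eef_rot: [[-0.001, 0.924, 0.382], [0.002, 0.382, -0.924], [-1.0, 0.0, -0.002]]
contact_force: [-0.5, 0.8, -0.3]
grip_width: 0.0005
```

```bash
python3 -c "
from h import *
cap('scene','s1'); go(-.1245,0,.228,.39)
a=cv2.imread('pics/s1.png')[100:400,120:440];cv2.imwrite('pics/s1c.png',cv2.resize(a,(640,600),interpolation=2))"
```

```text
shift [ 21.4  -2.2 -63.9] roll 0.001 rackx in tool [ 0.002  0.001 -1.   ] t 1.48 F [ 1.3 -0.5 -0.7] j6 -0.85
rack pos [-188.4   -2.3  249.2]
```

View pics/s1c.png

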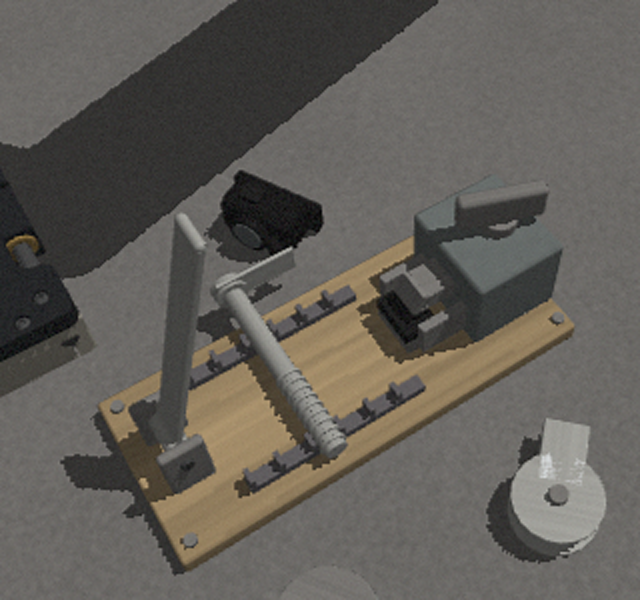

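The crop shows the bar still standing, with its end at crop (190,230), and the gripper waiting to the left behind it. Next I swing the bar down along its arc.

Emit:
apply_moves([
  [0,9,-1,-23,0],
  [0,18,-2,-48,0],
  [0,21,-2,-66,0],
  [0,24,-2,-79,0],
  [0,29,-2,-94,0],
  [0,35,-2,-108,0],
  [0,42,-2,-122,0],
  [0,51,-2,-135,0],
])

```text
t: 2.15
position: [0.5964, -0.1472, 0.1987]
eef_rot: [[-0.001, 0.925, 0.38], [0.001, 0.38, -0.925], [-1.0, 0.0, -0.001]]
contact_force: [-0.1, -1.3, 0.8]
grip_width: 0.0006
```

```bash
python3 -c "
from h import *
go(-.0003,0,.1237,.39)"
```

```text
shift [ 75.1   1.1 -52.8] roll -0.0 rackx in tool [ 0.001 -0.    -1.   ] t 2.15 F [-0.1 -1.3  0.8] j6 -0.71
rack pos [-53.3   1.1 198.7]
```

Emit:
apply_moves([
  [0,10,1,-12,0],
  [0,21,1,-22,0],
  [0,34,1,-32,0],
  [0,47,1,-40,0],
  [0,60,1,-47,0],
  [0,73,1,-53,0],
  [0,82,1,-55,0],
  [0,86,1,-57,0],
])

```text
t: 2.82
position: [0.5746, -0.0944, 0.1119]
eef_rot: [[-0.002, 0.925, 0.379], [0.001, 0.379, -0.925], [-1.0, -0.001, -0.002]]
contact_force: [-0.6, -0.8, 0.9]
grip_width: 0.0002
```

```bash
python3 -c "
from h import *
cap('scene','s2'); go(.0075,0,.078,.39)
a=cv2.imread('pics/s2.png')[100:400,120:440];cv2.imwrite('pics/s2c.png',cv2.resize(a,(640,600),interpolation=2))"
```

```text
shift [33.7  1.2 -3.4] roll -0.001 rackx in tool [ 0.002 -0.001 -1.   ] t 2.87 F [-0.4 -0.2 -0.3] j6 -0.63
rack pos [  4.    1.1 111.7]
```

View pics/s2c.png

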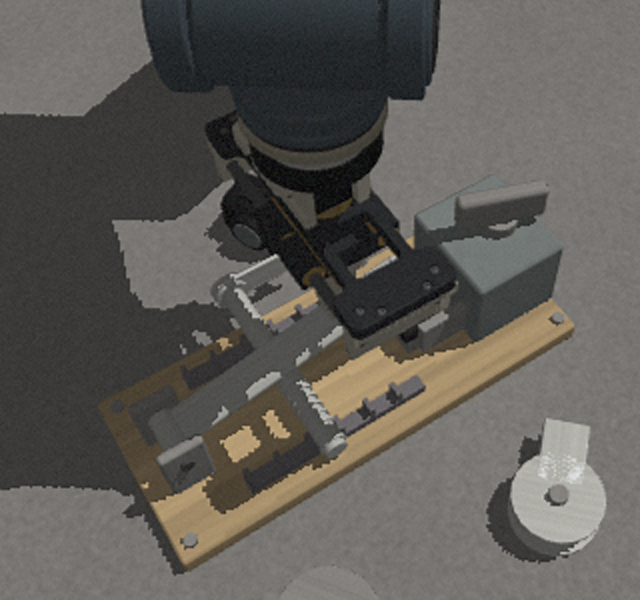

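The bar now lies nearly level under the closed fingers, with the headlamp and screw undisturbed. Now I press slowly.

Emit:
apply_moves([
  [0,1,0,0,0],
  [0,2,1,-1,0],
  [0,3,1,-1,0],
  [0,4,1,-1,0],
  [0,5,1,-1,0],
  [0,6,1,-1,0],
  [0,7,1,-1,0],
  [0,8,1,-1,0],
])

```text
t: 3.53
position: [0.5752, -0.0928, 0.1037]
eef_rot: [[-0.002, 0.925, 0.379], [0.002, 0.379, -0.925], [-1.0, -0.001, -0.002]]
contact_force: [0.0, 1.1, 0.9]
grip_width: 0.0006
```

Emit:
apply_moves([
  [0,0.5,0,0,0],
  [0,1,0,0,0],
  [0,1.5,0,0,0],
  [0,2,0,0,0],
  [0,2.5,0,0,0],
  [0,3,0,0,0],
  [0,3.5,0,-0.5,0],
  [0,4,0,-0.5,0],
])

```text
t: 4.2
position: [0.5751, -0.0925, 0.0997]
eef_rot: [[-0.002, 0.925, 0.379], [0.001, 0.379, -0.925], [-1.0, -0.001, -0.002]]
contact_force: [0.4, -0.7, 1.6]
grip_width: 0.0005
```

Emit:
apply_moves([
  [0,0.5,0,0,0],
  [0,1,0,0,0],
  [0,1.5,0,0,0],
  [0,2,0,0,0],
  [0,2.5,0,0,0],
  [0,3,0,0,0],
  [0,3.5,0,-0.5,0],
  [0,4,0,-0.5,0],
])

```text
t: 4.87
position: [0.575, -0.0921, 0.0957]
eef_rot: [[-0.001, 0.925, 0.379], [0.001, 0.379, -0.925], [-1.0, -0.001, -0.002]]
contact_force: [1.1, 0.1, 1.9]
grip_width: 0.0004
```

Emit:
apply_moves([
  [0,0.5,0,0,0],
  [0,1,0,0,0],
  [0,1.5,0,0,0],
  [0,2,0,0,0],
  [0,2.5,0,0,0],
  [0,3,0,0,0],
  [0,3,0,0,0],
  [0,3,0,0,0],
])

```text
t: 5.53
position: [0.575, -0.0921, 0.0926]
eef_rot: [[-0.002, 0.925, 0.379], [0.001, 0.379, -0.925], [-1.0, -0.001, -0.002]]
contact_force: [-0.4, 1.1, 0.4]
grip_width: 0.0004
```

Emit:
apply_moves([
  [0,0.5,0,0,0],
  [0,1,0,0,0],
  [0,1.5,0,0,0],
  [0,2,0,0,0],
  [0,2.5,0,0,0],
  [0,3,0,0,0],
  [0,3,0,0,0],
  [0,3,0,0,0],
])

```text
t: 6.2
position: [0.575, -0.0921, 0.0896]
eef_rot: [[-0.001, 0.925, 0.379], [0.001, 0.379, -0.925], [-1.0, -0.001, -0.002]]
contact_force: [-0.2, 1.3, 0.6]
grip_width: 0.0005
```

Emit:
apply_moves([
  [0,0.5,0,0,0],
  [0,1,0,0,0],
  [0,1.5,0,0,0],
  [0,2,0,0,0],
  [0,2,0,0,0],
  [0,2,0,0,0],
  [0,2,0,0,0],
  [0,2,0,0,0],
])

```text
t: 6.87
position: [0.575, -0.092, 0.0879]
eef_rot: [[-0.001, 0.925, 0.379], [0.001, 0.379, -0.925], [-1.0, -0.001, -0.001]]
contact_force: [-2.7, 1.2, 6.1]
grip_width: 0.0008
```

Emit:
apply_moves([
  [0,0.5,0,0,0],
  [0,1,0,0,0],
  [0,1.5,0,0,0],
  [0,2,0,0,0],
  [0,2,0,0,0],
  [0,2,0,0,0],
  [0,2,0,0,0],
  [0,2,0,0,0],
])

```text
t: 7.53
position: [0.575, -0.092, 0.0863]
eef_rot: [[-0.001, 0.925, 0.379], [0.001, 0.379, -0.925], [-1.0, -0.001, -0.002]]
contact_force: [-2.9, 1.3, 6.5]
grip_width: 0.0005
```

Emit:
apply_moves([
  [0,0.5,0,0,0],
  [0,1,0,0,0],
  [0,1.5,0,0,0],
  [0,1.5,0,0,0],
  [0,1.5,0,0,0],
  [0,1.5,0,0,0],
  [0,1.5,0,0,0],
  [0,1.5,0,0,0],
])

```text
t: 8.2
position: [0.575, -0.0919, 0.0853]
eef_rot: [[-0.001, 0.925, 0.379], [0.001, 0.379, -0.925], [-1.0, -0.001, -0.002]]
contact_force: [-3.2, 1.9, 8.0]
grip_width: 0.0004
```

Emit:
apply_moves([
  [0,0.5,0,0,0],
  [0,1,0,0,0],
  [0,1.5,0,0,0],
  [0,2,0,0,0],
  [0,2,0,0,0],
  [0,2,0,0,0],
  [0,2,0,0,0],
  [0,2,0,0,0],
])

```text
t: 8.87
position: [0.5749, -0.0918, 0.0838]
eef_rot: [[-0.001, 0.925, 0.379], [0.001, 0.379, -0.925], [-1.0, -0.001, -0.002]]
contact_force: [-2.6, 2.9, 7.9]
grip_width: 0.0004
```

Emit:
apply_moves([
  [0,0.5,0,0,0],
  [0,1,0,0,0],
  [0,1.5,0,0,0],
  [0,2,0,0,0],
  [0,2,0,0,0],
  [0,2,0,0,0],
  [0,2,0,0,0],
  [0,2,0,0,0],
])

```text
t: 9.53
position: [0.5749, -0.0917, 0.0825]
eef_rot: [[-0.002, 0.925, 0.379], [0.001, 0.379, -0.925], [-1.0, -0.001, -0.002]]
contact_force: [-4.3, 1.5, 9.1]
grip_width: 0.0006
```

Emit:
apply_moves([
  [0,0.5,0,0,0],
  [0,1,0,0,0],
  [0,1.5,0,0,0],
  [0,2,0,0,0],
  [0,2,0,0,0],
  [0,2,0,0,0],
  [0,2,0,0,0],
  [0,2,0,0,0],
])

```text
t: 10.2
position: [0.5749, -0.0916, 0.0811]
eef_rot: [[-0.001, 0.925, 0.379], [0.002, 0.379, -0.925], [-1.0, -0.001, -0.002]]
contact_force: [-4.1, 2.1, 8.7]
grip_width: 0.0006
```

Emit:
apply_moves([
  [0,0.5,0,0,0],
  [0,1,0,0,0],
  [0,1.5,0,0,0],
  [0,2,0,0,0],
  [0,2,0,0,0],
  [0,2,0,0,0],
  [0,2,0,0,0],
  [0,2,0,0,0],
])

```text
t: 10.87
position: [0.5749, -0.0916, 0.0791]
eef_rot: [[-0.002, 0.925, 0.379], [0.002, 0.379, -0.925], [-1.0, -0.001, -0.002]]
contact_force: [-1.4, 1.4, 2.8]
grip_width: 0.0005
```

The force dropped from 9 N to 3 N, which is probably the click. I go a little further to be sure.

Emit:
apply_moves([
  [0,0.3,0,0,0],
  [0,0.6,0,0,0],
  [0,1,0,0,0],
  [0,1.3,0,0,0],
  [0,1.5,0,0,0],
  [0,1.5,0,0,0],
  [0,1.5,0,0,0],
  [0,1.5,0,0,0],
])

```text
t: 11.53
position: [0.5749, -0.0916, 0.0776]
eef_rot: [[-0.002, 0.925, 0.38], [0.002, 0.38, -0.925], [-1.0, -0.001, -0.002]]
contact_force: [-1.4, 1.1, 4.8]
grip_width: 0.0002
```

Emit:
apply_moves([
  [0,-1,0,0,0],
  [0,-2,0,0,0],
  [0,-4,0,0,0],
  [0,-6,0,0,0],
  [0,-8,0,0,0],
  [0,-10,0,0,0],
  [0,-12,0,0,0],
  [0,-12,0,0,0],
])

```text
t: 12.2
position: [0.5751, -0.0917, 0.0901]
eef_rot: [[-0.001, 0.925, 0.379], [0.001, 0.379, -0.925], [-1.0, -0.0, -0.002]]
contact_force: [0.3, -0.5, 0.6]
grip_width: 0.0005
```

```bash
python3 -c "
from h import *
c=cap('scene','s3'); go(.145,0,.16,.018)
a=cv2.imread('pics/s3.png')[180:380,150:420];cv2.imwrite('pics/s3c.png',cv2.resize(a,(800,592),interpolation=2))
print(proj(c,w([[.06,0,.056],[.06,0,.064],[.058,0,.08]])))"
```

```text
shift [ -69.9   -0.3 -139. ] roll 0.371 rackx in tool [ 0.002 -0.    -1.   ] t 12.25 F [ 1.4 -0.1 -0.4] j6 -0.63
rack pos [ 6.2 -0.2 89.9]
[[320.89096569 250.21353631]
 [320.85635931 247.36602656]
 [319.67053094 242.1229512 ]]
```

View pics/s3c.png

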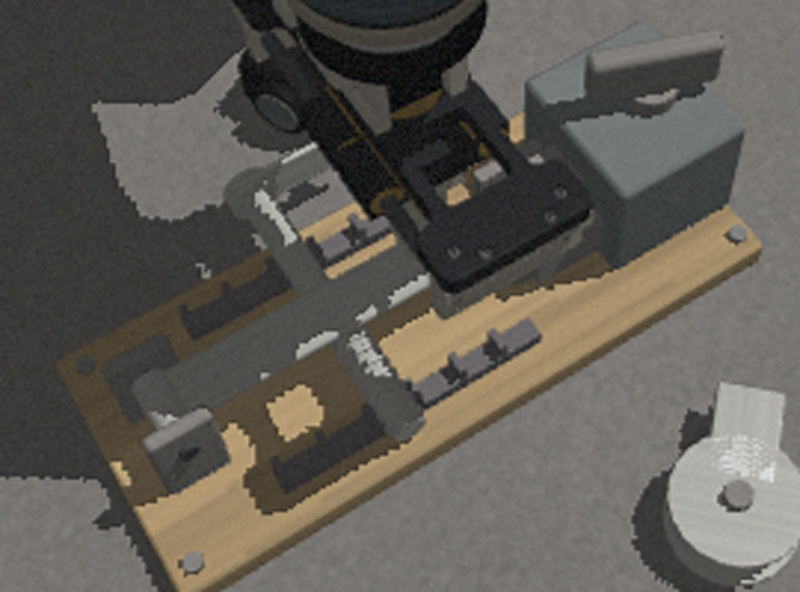

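Contact force is near zero at 12 mm up, so the bar seems to have stayed down. I raise the tool and move over the knob; I'll verify the latch from there.

Emit:
apply_moves([
  [0,-25,0,0,0],
  [0,-50,0,0,0],
  [0,-75,0,-4,0.05],
  [0,-80,0,-35,0.15],
  [20,-80,0,-70,0.25],
  [50,-80,0,-105,0.35],
  [50,-80,0,-130,0.37],
  [50,-80,0,-139,0.37],
])

```text
t: 12.92
position: [0.521, 0.0393, 0.1702]
eef_rot: [[-0.002, 1.0, 0.02], [0.002, 0.02, -1.0], [-1.0, -0.002, -0.002]]
contact_force: [0.4, -0.2, -0.1]
grip_width: 0.0224
```

```bash
python3 -c "
from h import *
c=cap('scene','s4'); d=cap('wrist','w4'); go(.145,0,.118,.018)
print(proj(d,w([[.145,0,.13],[.145,0,.118]])),d['vfov'])
b=cv2.resize(cv2.imread('pics/w4.png'),(400,300))
a=cv2.imread('pics/s4.png')[180:380,150:420];a=cv2.resize(a,(400,300),interpolation=2);cv2.imwrite('pics/s4c.png',cv2.resize(cv2.vconcat([a,b]),(400,600)))"
```

```text
shift [52.3  0.   1.1] roll 0.004 rackx in tool [ 0.002 -0.359 -0.933] t 13.02 F [ 0.7 -1.3  0.6] j6 -0.04
rack pos [146.   -0.4 170.3]
[[327.74728342 273.88096387]
 [327.74408277 267.00908826]] 69.77068804675804
```

View pics/s4c.png

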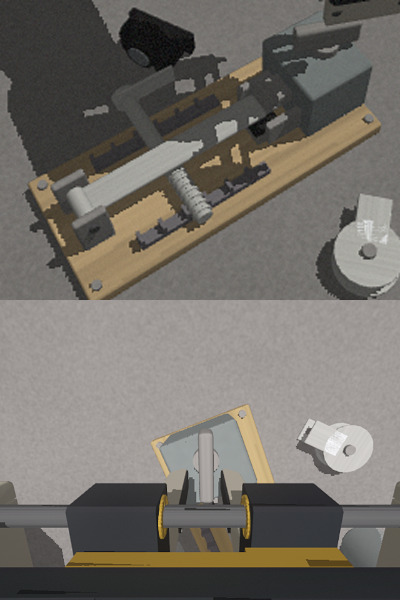

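The bar lies level, held by the catch with nothing touching it. The wrist view shows the wing upright and centred between the fingers (column about 206 of 400, expected 205). Descend and grip.

Emit:
apply_moves([
  [50,0,0,0,0],
  [50,0,0,0,0],
  [50,0,0,1,0],
  [50,15,0,1,0],
  [50,30,0,1,0],
  [50,42,0,1,0],
  [50,51,0,1,0],
  [50,51,0,1,0],
])

```text
t: 13.68
position: [0.5215, 0.0361, 0.1176]
eef_rot: [[-0.004, 1.0, 0.022], [0.001, 0.022, -1.0], [-1.0, -0.004, -0.001]]
contact_force: [-0.6, 0.4, 0.9]
grip_width: 0.0495
```

Emit:
apply_moves([
  [5,0,0,0,0],
  [5,0,0,0,0],
  [5,0,0,0,0],
  [5,0,0,0,0],
  [5,0,0,0,0],
  [5,0,0,0,0],
  [5,0,0,0,0],
  [5,0,0,0,0],
], force=30)

```text
t: 14.35
position: [0.5227, 0.036, 0.1183]
eef_rot: [[-0.0, 1.0, 0.022], [0.001, 0.022, -1.0], [-1.0, -0.0, -0.001]]
contact_force: [5.1, -0.4, -2.6]
grip_width: 0.0256
```

Emit:
apply_moves([
  [5,0,0,0,0],
  [5,0,0,0,0],
  [5,0,0,0,0],
  [5,0,0,0,0],
  [5,0,0,0,0],
  [5,0,0,0,0],
  [5,0,0,0,0],
  [5,0,0,0,0],
])

```text
t: 15.02
position: [0.5228, 0.0361, 0.1183]
eef_rot: [[-0.0, 1.0, 0.022], [0.001, 0.022, -1.0], [-1.0, -0.0, -0.001]]
contact_force: [3.1, 0.3, -3.5]
grip_width: 0.026
```

```bash
python3 -c "
from h import *
c=cap('top','t5'); d=cap('wrist','w5'); go(.145,0,.118,.018); print(robot.read_state()['torque'])
a=cv2.resize(c['img'][180:400,180:480],(640,300))[...,::-1];b=d['img'][180:480,:,::-1]
cv2.imwrite('pics/c5.png',cv2.vconcat([a,b]))"
```

```text
shift [ 0.3 -0.7 -0.6] roll 0.004 rackx in tool [ 0.001 -0.36  -0.933] t 15.12 F [ 2.9 -0.  -3.9] j6 -0.04
rack pos [144.2  -0.4 118.3]
[-0.10219038 -0.45933749  0.01530419]
```

View pics/c5.png

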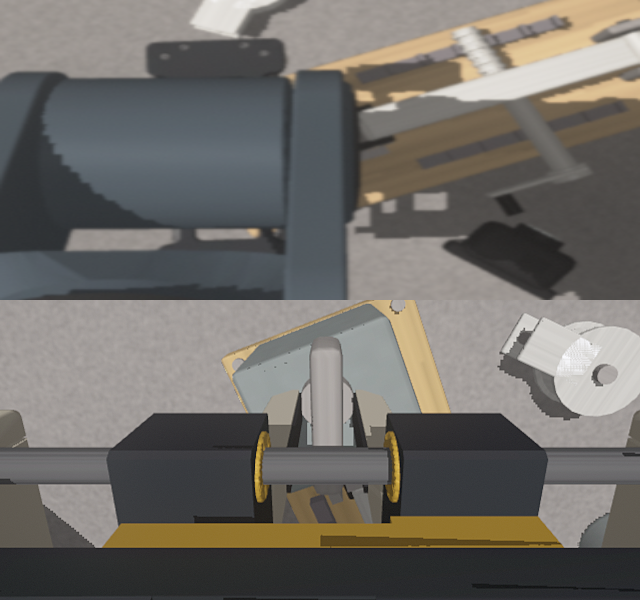

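The opening stalled at 26 mm: the fingertips (z ≈ 99 mm) are pinching the round neck under the wing, visible as the disc in the wrist view. I open, raise 4.5 mm and grip again.

Emit:
apply_moves([
  [34,0,0,0,0],
  [34,0,0,0,0],
  [34,-2,-1,-0.5,0],
  [34,-4,-1,-0.5,0],
  [34,-4.5,-1,-0.5,0],
  [34,-4.5,-1,-0.5,0],
  [5,-4.5,-1,-0.5,0],
  [5,-4.5,-1,-0.5,0],
])

```text
t: 15.78
position: [0.5218, 0.0365, 0.1229]
eef_rot: [[-0.0, 1.0, 0.022], [0.001, 0.022, -1.0], [-1.0, -0.0, -0.001]]
contact_force: [0.3, 0.1, 0.5]
grip_width: 0.0247
```

Emit:
apply_moves([
  [5,0,0,0,0],
  [5,0,0,0,0],
  [5,0,0,0,0],
  [5,0,0,0,0],
  [5,0,0,0,0],
  [5,0,0,0,0],
  [5,0,0,0,0],
  [5,0,0,0,0],
])

```text
t: 16.45
position: [0.5227, 0.0365, 0.1229]
eef_rot: [[0.002, 1.0, 0.022], [0.001, 0.022, -1.0], [-1.0, 0.002, -0.001]]
contact_force: [5.9, 0.4, -3.2]
grip_width: 0.0135
```

Gripped on the wing (13.5 mm). Turn clockwise.

Emit:
apply_moves([
  [5,0,0.5,0,0.04],
  [5,0,0.5,0,0.14],
  [5,0,0.5,0,0.24],
  [5,0,0.5,0,0.34],
  [5,0,0.5,0,0.44],
  [5,0,0.5,0,0.54],
  [5,0,0.5,0,0.64],
  [5,0,0.5,0,0.74],
])

```text
t: 17.12
position: [0.5213, 0.037, 0.1228]
eef_rot: [[-0.003, 0.75, -0.662], [0.002, -0.662, -0.75], [-1.0, -0.003, 0.0]]
contact_force: [-11.5, 4.6, 10.2]
grip_width: 0.014
```

```bash
python3 -c "
from h import *
go(.145,0,.123,.39+3.1416-2.2);print(robot.read_state()['torque'])"
```

```text
shift [-0.2  0.8 -0.3] roll 1.087 rackx in tool [ 0.003 -0.897 -0.442] t 17.12 F [-11.5   4.6  10.2] j6 0.7
rack pos [145.6   0.6 122.8]
[0.79207612 1.94571247 0.12384285]
```

Emit:
apply_moves([
  [5,0,0.4,0,0.05],
  [5,0,0.8,0,0.15],
  [5,0,0.8,0,0.25],
  [5,0,0.8,0,0.35],
  [5,0,0.8,0,0.45],
  [5,0,0.8,0,0.55],
  [5,0,0.8,0,0.65],
  [5,0,0.8,0,0.75],
])

```text
t: 17.78
position: [0.5206, 0.0383, 0.1228]
eef_rot: [[-0.006, 0.092, -0.996], [0.005, -0.996, -0.092], [-1.0, -0.006, 0.005]]
contact_force: [-7.8, 16.6, 8.2]
grip_width: 0.0138
```

```bash
python3 -c "
from h import *
go(.145,0,.123,.39+3.1416-2.2);print(robot.read_state()['torque'])"
```

```text
shift [-0.2  1.8 -1.4] roll 0.331 rackx in tool [ 0.007 -0.956  0.293] t 17.78 F [-7.8 16.6  8.2] j6 1.46
rack pos [147.1   0.8 122.8]
[2.89519643 1.21023865 0.12025248]
```

Emit:
apply_moves([
  [5,0,-0.3,0.3,0.05],
  [5,0,-0.5,0.5,0.12],
  [5,0,-0.5,0.5,0.2],
  [5,0,-0.5,0.5,0.26],
  [5,0,-0.5,0.5,0.31],
  [5,0,-0.5,0.5,0.35],
  [5,0,-0.5,0.5,0.38],
  [5,0,-0.5,0.5,0.4],
])

```text
t: 18.45
position: [0.5202, 0.0394, 0.1229]
eef_rot: [[-0.005, -0.304, -0.953], [0.006, -0.953, 0.303], [-1.0, -0.004, 0.007]]
contact_force: [-1.3, 5.7, 2.8]
grip_width: 0.0142
```

```bash
python3 -c "
from h import *
go(.145,0,.123,.39+3.1416-2.2);print(robot.read_state()['torque'])"
```

```text
shift [-0.1  2.  -2.6] roll -0.069 rackx in tool [ 0.007 -0.766  0.643] t 18.45 F [-1.3  5.7  2.8] j6 1.86
rack pos [148.2   0.7 122.9]
[0.97089211 0.12810813 0.61655241]
```

Torque about the axis jumped from 0.12 to 0.62 N m, so the knob is at its end stop. Release and lift away.

Emit:
apply_moves([
  [45,0,0,0,0],
  [45,0,0,0,0],
  [45,0,0,0,0],
  [45,0,0,0,0],
  [45,-10,0,0,0],
  [45,-35,0,0,0],
  [45,-70,0,0,0],
  [45,-100,0,0,0],
])

```text
t: 19.12
position: [0.5206, 0.0387, 0.2251]
eef_rot: [[-0.005, -0.303, -0.953], [0.006, -0.953, 0.303], [-1.0, -0.004, 0.007]]
contact_force: [-0.2, 0.4, -0.7]
grip_width: 0.0453
```

Emit:
apply_moves([
  [45,-10,15,20,0],
  [45,-20,30,50,0],
  [45,-30,40,85,0],
  [45,-30,50,120,0],
  [45,-30,50,155,0],
  [45,-30,50,180,0],
  [45,-30,50,195,0],
  [45,-30,50,200,0],
])

```text
t: 19.78
position: [0.3133, 0.0519, 0.2569]
eef_rot: [[-0.004, -0.303, -0.953], [0.006, -0.953, 0.303], [-1.0, -0.004, 0.006]]
contact_force: [0.5, 0.0, -0.1]
grip_width: 0.0449
```

```bash
python3 -c "
from h import *
c=cap('top','t6'); d=cap('scene','s6'); print(robot.read_state()['position'],robot.read_state()['contact_force'])
a=cv2.resize(c['img'][130:430,220:540],(640,300))[...,::-1];b=cv2.resize(d['img'][150:400,130:450],(640,300))[...,::-1]
cv2.imwrite('pics/c6.png',cv2.vconcat([a,b]))
cv2.imwrite('pics/t6c.png',cv2.resize(c['img'][220:360,230:380],(640,600),interpolation=2)[...,::-1])"
```

```text
[0.31508371 0.05165814 0.2569944 ] [0.20040507 0.67016259 0.55279445]
```

View pics/c6.png

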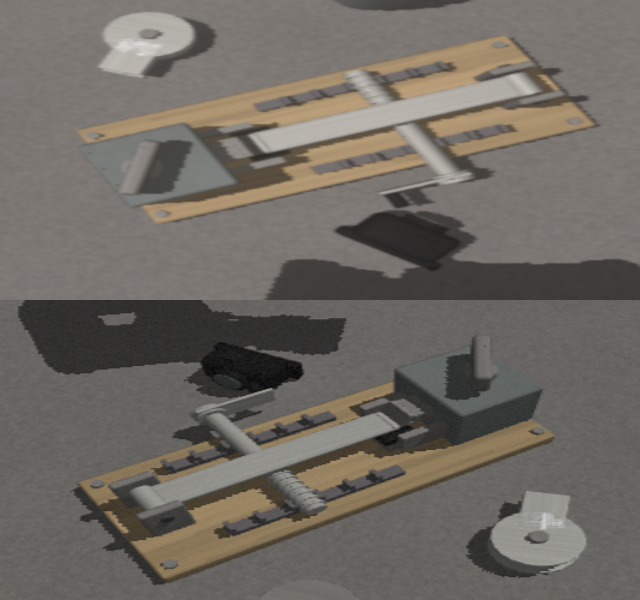

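```bash
python3 -c "
from h import *
c=ld('t6')
for q in(1.9,2.0,2.1,2.2,2.3):
    p=proj(c,w([[.145+s*.035*np.cos(q),-s*.035*np.sin(q),.13] for s in(1,-1)]));v=p[1]-p[0];print(q,p.round(1).tolist(),np.degrees(np.arctan2(v[1],v[0])).round(1))"
```

```text
1.9 [[287.8, 269.2], [292.3, 325.5]] 85.4
2.0 [[290.6, 269.1], [289.5, 325.6]] 91.1
2.1 [[293.4, 269.3], [286.7, 325.4]] 96.8
2.2 [[296.1, 269.7], [283.9, 324.9]] 102.4
2.3 [[298.8, 270.4], [281.2, 324.2]] 108.1
```

View pics/t6c.png

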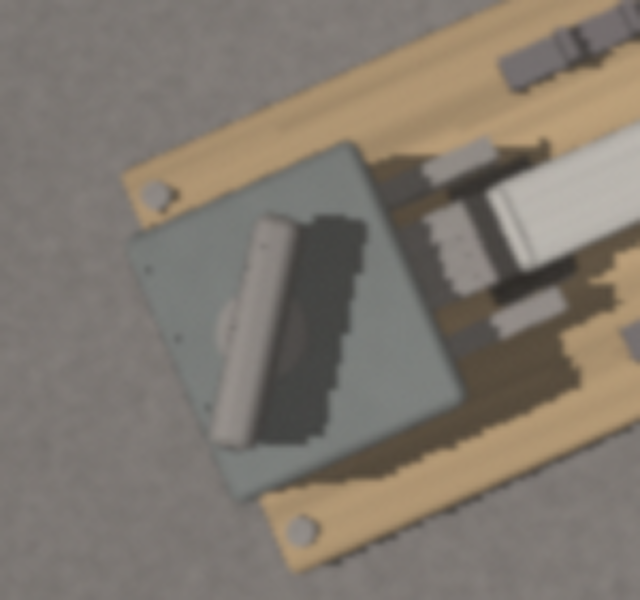

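The wing's centreline in the crop runs from (277,217) to (232,445), which works out to about 2.18 rad, matching the 2.2 stop. The bar is latched, and the screw and other items are in place.

```bash
python3 -c "
from workcell import robot
print(robot.hand_in())"
```

```text
the job is handed in; nothing more can be done
None
```

I closed the rack, locked the knob and handed the job in at about 20 s of the 64 s allowed.

- **Bar:** I swung it down and pressed with the closed fingertips. The highest force read at the end of a move was about 10 N, well under 40 N. It fell from about 9 N to 3 N when the catch clicked. The bar then stayed level with nothing touching it, through the end of the job.
- **Knob:** I turned it clockwise until the torque jumped from 0.12 to 0.62 N m, which is the end stop. The last picture puts it at about 2.18 rad, against 2.2 for fully locked; the difference is within my reading error.
- **Other items:** The last pictures show the screw in its slot and the headlamp and pulley where they were. The jar is only partly in the cropped view; the arm never went near it.

My first grip, at the height given, closed on the round neck under the wing, with the opening stuck at 26 mm instead of 14 mm. I opened, raised the tool about 4.5 mm and gripped the wing properly before turning. My estimate of the knob's axis was 2–3 mm off, which put up to about 20 N on the wrist during the turn. I eased the position as I went.

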